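# Fit the green filter slider to its second click

## Robot

A 6-joint arm with a two-finger parallel gripper is mounted at the origin on the work surface. World frame = base frame: x ahead of the robot, y to its left, z up, the work surface at z = 0. Lengths are in mm, angles in rad, forces in N, time in s.
With the tool pointing down it reaches from about 350 to 875 mm from the base axis. Payload 4.2 kg.
Tool frame: the origin (TCP) lies on the front face of the gripper's body, between the roots of the fingers; the fingertips stand 70 mm ahead of it and the grasp point (between the pads) lies 51 mm ahead of it (arm.pinch_z is the distance from the TCP to the grasp point, in mm); z points along the fingers, y is the line along which they close (so a half turn about z gives the same grasp; the last joint's range is limited). The gripper opens to 87 mm and grips with 3 to 60 N. Pads are 19 mm wide; open, the fingers measure 117 mm over their backs; the gripper's body (75 mm by 190 mm) begins 51 mm behind the grasp point.
Start: joints at [1.364, 0.385, 0.008, 0, -1.194, -0.259], TCP at [280.677, 558.408, 292.25] pointing down, gripper open.
Joint ranges: [-3.14, 3.14], [-1.21, 2.06], [-1.07, 1.41], [-3.16, 2.05], [-2.99, -0.16], [-3.1, 3.1]. Speed limits (rad/s): [2.79, 2.79, 3.14, 3.14, 3.14, 3.14].

## Interface

Orientations are given as a 3x3 rotation matrix whose columns are the frame's x, y, z axes.
In Python, from cell import arm gives the robot as it stands.
- The arm moves only by the shell command python3 -m crank 'ROWS' [OPENING] [FORCE]. ROWS is JSON, one flat list of numbers, 4 for each row, row after row: the shift along the tool's x, y, z in m, then the turn about the tool's z in rad. In form: [tx, ty, tz, twist, tx, ty, tz, twist, ...]. A call has 1 to 12 rows; each row shifts and turns the commanded pose from where the row before left it, along the tool's axes as they then stand; what a row does not reach is not made up. A row lasts 1/10 s, in which the tool goes at most 50 mm and 8.59 degrees, less where a joint would pass 70% of its speed; a pose out of reach is approached as far as the arm can. A call is refused whole if a number of a shift passes 0.05 or a number of a turn 0.15, either way. A call with a gripper value outside its range is refused whole. OPENING is the gripper's target within -1 to 1 (fully open at 1, half-way at 0, shut at -1), set as the call begins (- or left out, the last holds). The fingers move at their own pace and stop on an object; FORCE is the grip in N (left out, the last holds). Time passes only in rows, so rows that do not move let the fingers close. It gives the time, the measured TCP pose, the force, the opening and the grip force at its end, in the units of the state.
- arm.observe(): the state, without advancing time (a new reading comes with each control period).
- arm.camera(name): name is "scene" or "top"; returns (picture, depth): 384x512x3 uint8, red, green, blue; 384x512 float32, mm along the optical axis (not along the pixel's ray), 0 where there is no reading.
- arm.camera_info(name): a dict with "vertical_fov" (degrees; the focal length in pixels is half the picture's height over the tangent of half this angle, whatever the lens; pixels are square), "cx", "cy" (the principal point, pixels), "xyz" and "attitude" of the camera in the world. Camera axes: x right, y down, z forward; pixel columns grow to the right and rows downward; lengths in mm; the calibration is good to about 2 mm. A picture is of the moment at which its call begins. camera_info takes no time and is no camera call.
- arm.close_job(): hands the job in; it is judged then, once.
Trained networks look in the newest picture that a camera, given by its name, has taken for a name from the list of things; names that differ only in an ending like _2 or _b are one class to them, and where a whole thing is asked for, a point or a joint stands for the part that bears it (a point fixed in the world has none). Each returns a list of dicts, best first, with "p" (0 to 1); they miss things now and then, are a little off and sometimes report something else, mostly with a low value. They report only what shows in the picture. A call takes as long as a camera call. They do not tell look-alikes from the thing itself.
- arm.boxes_of(camera, target): "centre" ([x, y, z] in mm, in the coordinates of the camera as it stood for that picture, good to about 4 mm: the middle of the surface that is visible of it).
- arm.masks_of(camera, target): "region" (384x512 bool, what is visible of it).
- arm.pinpoint(camera, target): "centre" ([x, y, z] in mm, in the coordinates of the camera as it stood for that picture, good to about 4 mm: a listed point, or the origin of a listed thing).
The state is a dict: "t": time; "joint_positions": joint angles; "joint_velocities": joint speeds; "effort": joint torques, N m; "tcp_pos": TCP position; "ee_rot": TCP orientation; "ft_force": force on the tool from outside, world axes, zero at the start; "wrist_torque": the same for the moment, N m; "gripper_width": finger opening in mm; "grip_force": force on a finger pad.
Only numpy, scipy, OpenCV 4.12 (cv2) and the standard library are available. Lean on these libraries where they do the work, as an engineer would, in place of code of your own. Each camera call takes 0.05 s, during which the arm holds its last target. There are 200 camera calls.

## Task

Take the filter slider with the green filter off the mat and slide it nose first, grip upright, into the slot in the side of the light base, past the first click to the second, so that it stays caught there with the green filter under the window, and let go of it. The clicks can only be felt: do not force the slider, and leave the other things where they are.

Things in the scene. Friction and masses are not known exactly. Their poses are not given: they have to be found in the camera images.
- light_base: Fixed off-white illuminated microscope base, 280 (its x) x 160 (its y) x 85 mm high; black rubber pads on top either side of a glass window. Origin: centre of its underside, on the table; z up. The slot for a filter slider is a black-framed letterbox in the middle of its -y side, below a blue bar on the top, running level along base +y. A slider fits with its x, y, z along those of the base.
- slot_mouth (a point): Middle of the slot's mouth, on the channel floor, 42.5 mm above the table, in the base's -y face; axes as the base, +y into the slot. A black frame 70 x 27 mm stands 5 mm proud around it. The channel is 46 mm wide (23 mm either side), 7 mm high (floor 42.5, roof 49.5 mm above the table) and 154 mm deep to a hard stop. The blade has 1 mm to spare on each side.
- window (a point): Centre of the 60 x 60 mm clear window in the base's top, 85 mm above the table and 80 mm inside the slot's mouth; the slider can be seen through it. At the first click the slider's clear filter lies under it, at the second click its coloured filter (each within 12 mm of the centre).
- click (a joint): Hidden spring ball of the click stop in the channel's +x wall. 0 = out (no blade, or in a notch), 1.5 to 4 mm = riding on the blade's edge. Its mount is set unseen up to 12 mm either way along the channel: the nose is 88 to 112 mm inside the mouth at the first click, always 36 mm deeper at the second. Sliding takes few N, leaving a notch 5 to 15 N; a notch draws the blade in over the last 2 mm.
- green_slider: The loose slider to fit: a dark flat blade 195 long (its y) x 44 (x) x 5 mm thick, about 120 g, thin tapered nose at +y, two notches in its +x edge. On top two round 28 mm filters: clear, 20 mm from the nose, and bright green, 56 mm from the nose. Upright black grip with a green dot at its -y end. Origin: middle of the blade's underside, 97.5 mm from each end; z up. Starts flat on a 3 mm mat.
- green_slider_grip (a point): Centre of the green slider's upright grip, 90.5 mm behind the slider's origin and 26 mm above the blade's underside; axes as the slider. The grip is 30 (x) x 14 (y) x 35 mm tall, from 5 to 40 mm above the blade's underside.
- blue_slider: A second slider, the same but with a blue filter and a blue dot. Leave it lying.
- dish: Clear lidded culture dish, 63 mm across, 16 mm high. Leave it alone.
- tip_box: Blue box of pipette tips with a clear lid, 122 x 84 x 67 mm. Leave it alone.
- media_bottle: Bottle with blue cap, 64 mm across, 130 mm high. Leave it alone.
- marker: White and blue marker pen, 120 mm long. Leave it alone.
- mouse: Black computer mouse, 105 x 60 x 32 mm. Leave it alone.
Not all that is in view belongs to the job. What is shaped like the green_slider but orange is not meant.

How it is judged:
By the outcome, as a careful person would: the job done as asked, in the order asked, and still so for the second after the job is handed in, with the robot touching nothing.
It also fails if it takes over 64 s, if anything falls off the work surface, if the arm or the gripper's body presses on something with over 40 N, if the wrist force passes 120 N, or if a joint passes its speed limit or range.

## Working session

There is one attempt and no reset: what is moved stays moved. The work goes in short steps, Python scripts to look and compute and a shell command to move; the robot and the scene stay as the last step left them, time stands still between calls to the robot, and variables do not carry over. Pictures are saved under pics/ and viewed, at most 10 in all, crops included, and the job is handed in when it is done.

```bash
ls; mkdir -p pics; python3 - <<'E'
from cell import arm
import cv2,numpy as np
for n in("scene","top"):
    p,d=arm.camera(n); cv2.imwrite(f"pics/{n}0.png",p[:,:,::-1]); np.save(f"pics/{n}_d.npy",d); np.save(f"pics/{n}_p.npy",p)
    i=arm.camera_info(n); print(n,i)
    for t in("green_slider","green_slider_grip","light_base","slot_mouth","window"):
        f=i['vertical_fov'];F=192/np.tan(np.radians(f/2));R=np.array(i['attitude']);X=np.array(i['xyz'])
        for r in arm.pinpoint(n,t)[:5]:
            c=np.array(r['centre']); print(t,round(r['p'],2),np.round(R@c+X,1),np.round([c[0]/c[2]*F+i['cx'],c[1]/c[2]*F+i['cy']]))
print(arm.observe())
E
```

```text
pics
scene {'vertical_fov': 46.90119216958937, 'cx': 251.84778094733696, 'cy': 201.48881346030822, 'xyz': array([1249.29480449, -462.38282531, 1234.45804936]), 'attitude': array([[ 0.39478405,  0.749539  , -0.53135378],
       [ 0.91872203, -0.31590068,  0.2369738 ],
       [ 0.00976609, -0.5817199 , -0.81333055]])}
green_slider 0.7 [ 534.2 -244.9    4.3] [223. 236.]
green_slider 0.58 [ 2.107e+02 -3.006e+02  3.000e-01] [176. 171.]
green_slider_grip 0.97 [ 515.4 -331.7   25.4] [195. 237.]
green_slider_grip 0.56 [ 117.2 -298.5   22.6] [168. 148.]
green_slider_grip 0.39 [519.5 189.2   3. ] [337. 191.]
light_base 0.74 [516.3 189.5   2. ] [337. 190.]
slot_mouth 0.79 [517.3 109.4  41.4] [318. 191.]
window 0.6 [517.1 189.4  82.2] [341. 176.]
top {'vertical_fov': 56.70549975163871, 'cx': 252.222107393559, 'cy': 191.52073713211158, 'xyz': array([ 343.0800441 , -137.67178335,  954.35394594]), 'attitude': array([[ 0.02033683, -0.98513077,  0.17059829],
       [-0.99974579, -0.01837616,  0.01306426],
       [-0.00973506, -0.17082061, -0.98525405]])}
green_slider 0.76 [ 212.  -300.4    0.8] [318.
[... 437 characters left out ...]
8e+00, -2.58610924e-01]), 'joint_velocities': array([ 0.00013291, -0.00147399,  0.00060587,  0.0016255 ,  0.00036303,
        0.0010322 ]), 'effort': array([ 4.03387085e-04, -3.90210879e+01,  1.87535781e+01,  4.22257975e+00,
        1.54357846e-02, -2.42913751e-05]), 'tcp_pos': array([280.63109186, 558.42877126, 292.25139629]), 'ee_rot': array([[ 8.93473288e-01, -4.49116332e-01, -6.07929629e-05],
       [-4.49116331e-01, -8.93473290e-01,  2.37402391e-05],
       [-6.49790177e-05,  6.09184299e-06, -9.99999998e-01]]), 'ft_force': array([ 0.57635528,  0.75257269, -0.36084191]), 'wrist_torque': array([ 0.0196864 ,  0.05718722, -0.02575792]), 'grip_force': 0.0, 'gripper_width': 87.22585460254079}
```

```bash
python3 - <<'E'
import cv2,numpy as np
a=cv2.imread("pics/scene0.png");b=cv2.imread("pics/top0.png")
cv2.imwrite("pics/scene1.png",cv2.resize(a,(800,600),interpolation=2)); cv2.imwrite("pics/top1.png",cv2.resize(b,(800,600),interpolation=2))
E
```

```text
(no output)
```

View pics/scene1.png

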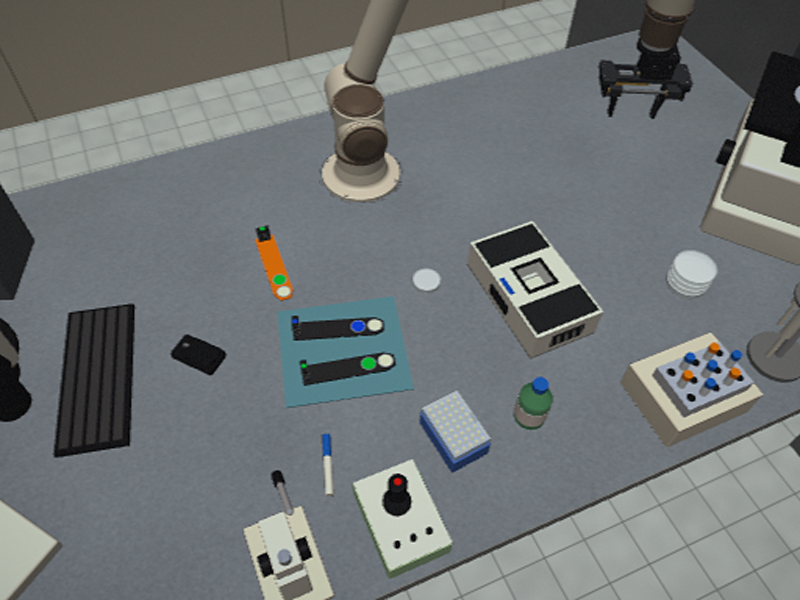

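View pics/top1.png

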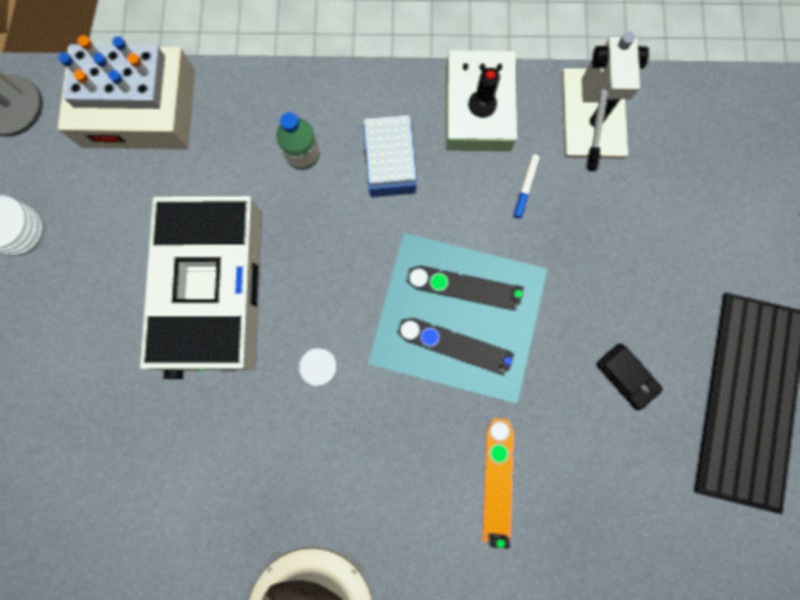

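Scene picture (384x512 pixels): the candidates are the dark slider with green filter on the mat at (223,236) and the dark one with blue filter at (215,209). A third, orange with green filter, is at (176,171). The base's slot is at (318,191). By the description I choose the dark, green one, at top (295,184). Next I measure it and make a close crop.

```bash
cat > h.py <<'E'
from cell import arm
import cv2,numpy as np
def cam(n):
    i=arm.camera_info(n);F=192/np.tan(np.radians(i['vertical_fov']/2));return F,i['cx'],i['cy'],np.array(i['attitude']),np.array(i['xyz'])
def plane(n,uv,z):
    F,cx,cy,R,X=cam(n);uv=np.atleast_2d(uv).astype(float)
    r=np.c_[(uv[:,0]-cx)/F,(uv[:,1]-cy)/F,np.ones(len(uv))]@R.T
    return X+r*((z-X[2])/r[:,2])[:,None]
def cloud(n,d):
    F,cx,cy,R,X=cam(n);v,u=np.mgrid[:384,:512]
    P=np.stack([(u-cx)/F*d,(v-cy)/F*d,d],-1)@R.T+X
    P[d<=0]=np.nan;return P
E
python3 - <<'E'
from h import *
for n,c in(("scene",(223,236)),("top",(295,184))):
    p=np.load(f"pics/{n}_p.npy");d=np.load(f"pics/{n}_d.npy");P=cloud(n,d)
    hsv=cv2.cvtColor(p,cv2.COLOR_RGB2HSV)
    v,u=np.mgrid[:384,:512]
    def blobs(name,m,z):
        k,l,s,ce=cv2.connectedComponentsWithStats(m.astype(np.uint8))
        for j in range(1,k):
            if s[j,4]>=3: print(n,name,s[j,4],np.round(ce[j]),np.round(plane(n,ce[j],z)[0],1),'depth',np.round(np.nanmedian(P[l==j],0),1))
    near=(abs(u-c[0])<60)&(abs(v-c[1])<60)
    H,S,V=[hsv[...,k].astype(int) for k in range(3)]
    blobs("green",near&(H>50)&(H<80)&(S>150)&(V>120),8)
    blobs("white",near&(S<50)&(V>170),8)
    # base top by depth
    m=(abs(P[...,2]-85)<7)&(abs(P[...,0]-518)<180)&(abs(P[...,1]-190)<120)
    k,l,s,ce=cv2.connectedComponentsWithStats(m.astype(np.uint8));j=1+s[1:,4].argmax()
    cnt=cv2.findContours((l==j).astype(np.uint8),0,1)[0];q=max(cnt,key=cv2.contourArea)[:,0]
    w=plane(n,q,85)[:,:2].astype(np.float32);print("base top rect",cv2.minAreaRect(w),"z",np.nanmedian(P[l==j][:,2]))
    b=near&(V<75)&(P[...,2]<22)
    k,l,s,ce=cv2.connectedComponentsWithStats(b.astype(np.uint8))
    for j in range(1,k):
        if s[j,4]>200:
            w=plane(n,np.c_[u[l==j],v[l==j]],8)[:,:2].astype(np.float32);print("blade",cv2.minAreaRect(w))
    g=(P[...,2]>30)&near&(V<90); print("grip px",g.sum(),np.round(np.nanmean(P[g],0),1),np.round(np.nanmax(P[g],0),1) if g.any() else'')
    k=p[c[1]-35:c[1]+35,c[0]-45:c[0]+45,::-1]; cv2.imwrite(f"pics/c_{n}.png",cv2.resize(k,None,fx=4.4,fy=4.4,interpolation=cv2.INTER_CUBIC))
a,b=[cv2.imread(f"pics/c_{n}.png") for n in("scene","top")];cv2.imwrite("pics/crop.png",np.hstack([a,b]))
E
```

```text
scene green 32 [178. 179.] [ 256.8 -304.7    8. ] depth [ 254.8 -304.     5.1]
scene green 48 [235. 232.] [ 539.1 -203.     8. ] depth [ 539.7 -203.4    9. ]
scene green 6 [194. 234.] [ 492.3 -327.7    8. ] depth [ 515.4 -331.3   42.9]
scene white 123 [272. 180.] [391.8  -1.8   8. ] depth [397.5  -5.8  15.2]
scene white 45 [181. 186.] [ 291.3 -306.9    8. ] depth [ 290.  -306.8    5.1]
scene white 45 [239. 208.] [ 455.  -153.4    8. ] depth [ 454.  -153.8    8.2]
scene white 51 [246. 230.] [ 546.3 -167.1    8. ] depth [ 546.1 -166.5    7.7]
scene white 137 [278. 264.] [ 699.8 -123.9    8. ] depth [ 721.7 -141.4   66.4]
scene white 13 [209. 294.] [ 707.2 -354.1    8. ] depth [ 709.5 -354.3   12.9]
scene white 6 [262. 295.] [ 772.1 -211.     8. ] depth [ 788.  -218.8   49.7]
base top rect ((521.0028076171875, 186.0121612548828), (284.170654296875, 165.36326599121094), 1.3509492874145508) z 84.66270433077727
blade ((433.444091796875, -227.8660430908203), (191.05172729492188, 46.277286529541016), 71.87957763671875)
blade ((533.9376220703125, -243.97897338867188), (190.92916870117188, 45.9881591796875), 78.679443359375)
grip px 88 [ 563.4 -266.9   39.4] [ 785.2 -152.9   48.8]
top green 78 [280. 180.] [ 540.1 -201.2    8. ] depth [ 540.  -202.2    8.5]
top green 20 [331. 188.] [ 521.8 -337.8    8. ] depth [ 515.3 -329.9   44.9]
top white 102 [268. 177.] [ 547.5 -165.8    8. ] depth [ 547.5 -165.8    9.1]
top white 106 [262. 211.] [ 455.2 -152.1    8. ] depth [ 454.6 -152.2    8.6]
base top rect ((519.5521850585938, 189.69146728515625), (278.9200134277344, 162.6456298828125), 1.2020105123519897) z 85.63129546127868
grip px 54 [ 456.9 -317.5   41.4] [ 529.  -301.7   46.9]
```

View pics/crop.png

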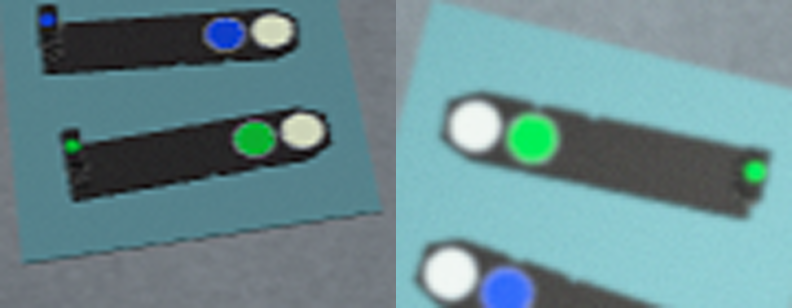

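Close crop: a dark blade with green filter (top picture 280,180), clear filter at (268,177) and green dot at (331,188). This is the right one. It is yawed about -11.2°, with the grip near (514.5,-331.3). Now moving over it.

```bash
python3 -m crank '[0,0,0,-0.135, 0,0,0,-0.135, 0.019,0.039,0,0, 0.019,0.039,0,0, 0.019,0.039,0,0, 0.019,0.039,0,0, 0.019,0.039,0,0, 0.019,0.039,0,0, 0.019,0.039,0,0, 0.019,0.039,0,0, 0.019,0.039,0,0, 0.019,0.039,0,0]' -0.2 40
python3 -m crank '[0.019,0.039,0,0, 0.019,0.039,0,0, 0.019,0.039,0,0, 0.019,0.039,0,0, 0.019,0.039,0.01,0, 0.019,0.039,0.02,0, 0.019,0.039,0.02,0, 0.019,0.039,0.02,0, 0.019,0.039,0.02,0, 0.019,0.039,0.02,0, 0.019,0.039,0.01,0, 0,0,0,0]'
cat >> h.py <<'E'
def rel(x,y,z,yaw):
    "tool-axis shift (m) and turn to bring the TCP to x,y,z mm with tool y along -(slider/base y) at yaw deg"
    o=arm.observe();R=o['ee_rot'];s=R.T@(np.array([x,y,z])-o['tcp_pos'])/1000
    ya=np.degrees(np.arctan2(R[1,0],R[0,0]))
    print('tcp',np.round(o['tcp_pos'],1),'yaw',round(ya,2),'shift',np.round(s,4),'turn',round(-np.radians(yaw-ya),4),'F',np.round(o['ft_force'],1),'w',round(o['gripper_width'],1),'grip',round(o['grip_force'],1),'t',round(o['t'],1),'tilt',np.round(R[:2,2],4))
E
python3 -c "
from h import *
rel(514.5,-331.3,150,-11.2); print(arm.observe()['joint_positions'])"
```

```text
t: 1.8
tcp_pos: [391.2, 137.2, 292.7]
ee_rot: [[0.981, -0.194, 0.001], [-0.194, -0.981, 0.001], [0.001, -0.001, -1.0]]
ft_force: [1.1, 0.0, -0.9]
gripper_width: 34.7
grip_force: 0.0
t: 3.0
tcp_pos: [512.8, -326.5, 169.5]
ee_rot: [[0.98, -0.199, -0.003], [-0.199, -0.98, 0.0], [-0.003, 0.0, -1.0]]
ft_force: [-0.8, 1.5, -0.6]
gripper_width: 34.8
grip_force: 0.0
tcp [ 512.8 -326.5  169.5] yaw -11.5 shift [0.0027 0.0043 0.0195] turn -0.0053 F [-0.8  1.5 -0.6] w 34.8 grip 0.0 t 3.0 tilt [-0.0028  0.0002]
[-3.00808236e-01  4.66580577e-01 -1.94521904e-01  8.34236893e-04
 -9.12379221e-01  1.67030007e+00]
```

```bash
python3 -m crank '[0.0027,0.0043,0.02,-0.005, 0,0,0.025,0, 0,0,0.02,0, 0,0,0.01,0, 0,0,0,0]' 
python3 -c "
from h import *
rel(514.5,-331.3,81.5,-11.2)
for n,c in(('scene',(195,237)),('top',(330,189))):
    p,d=arm.camera(n);np.save(f'pics/{n}_d2.npy',d)
    k=p[c[1]-35:c[1]+35,c[0]-45:c[0]+45,::-1];cv2.imwrite(f'pics/d_{n}.png',cv2.resize(k,None,fx=4.4,fy=4.4,interpolation=2))
a,b=[cv2.imread(f'pics/d_{n}.png') for n in('scene','top')];cv2.imwrite('pics/crop2.png',np.hstack([a,b]))"
```

```text
t: 3.5
tcp_pos: [513.9, -326.7, 96.2]
ee_rot: [[0.982, -0.189, -0.003], [-0.189, -0.982, 0.001], [-0.003, -0.0, -1.0]]
ft_force: [-0.0, 1.0, 0.6]
gripper_width: 34.9
grip_force: 0.0
tcp [ 513.9 -326.7   96.2] yaw -10.91 shift [0.0015 0.0044 0.0147] turn 0.0051 F [-0.   1.   0.6] w 34.9 grip 0.0 t 3.5 tilt [-0.0027  0.0009]
```

View pics/crop2.png

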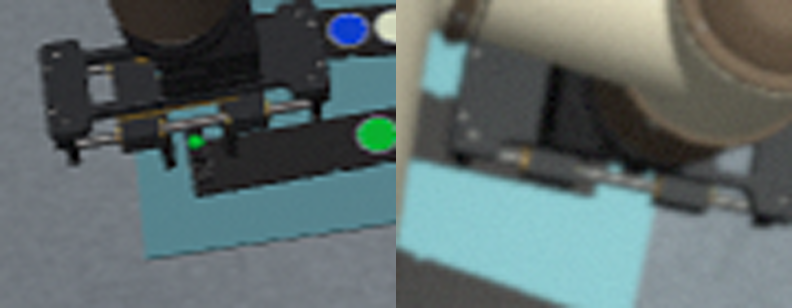

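The fingers stand either side of the grip (scene crop, dot near 195,140). Correcting the remaining offset and going down.

```bash
python3 -m crank '[0.001,0.004,0.005,0.005, 0,0,0.005,0, 0,0,0.004,0, 0,0,0,0]' 
python3 -c "
from h import *
rel(514.5,-331.3,81.5,-11.2)"
```

```text
t: 4.0
tcp_pos: [514.3, -331.3, 82.6]
ee_rot: [[0.981, -0.195, -0.001], [-0.195, -0.981, 0.001], [-0.001, -0.0, -1.0]]
ft_force: [0.5, -0.2, -0.6]
gripper_width: 34.7
grip_force: 0.0
tcp [ 514.3 -331.3   82.6] yaw -11.23 shift [ 0.0002 -0.0001  0.0011] turn -0.0006 F [ 0.5 -0.2 -0.6] w 34.7 grip 0.0 t 4.0 tilt [-0.0013  0.0005]
```

```bash
python3 -m crank '[0,0,0,0,0,0,0,0,0,0,0,0,0,0,0,0,0,0,0,0,0,0,0,0]' -1 40
python3 -m crank '[0,0,-0.003,0, 0,0,-0.01,0, 0,0,-0.02,0, 0,0,-0.03,0, 0,0,-0.03,0, 0,0,-0.02,0,0,0,0,0,0,0,0,0]'
python3 -c "
from h import *
rel(514.5,-331.3,81.5,-11.2);print(arm.observe()['wrist_torque'])"
```

```text
t: 4.6
tcp_pos: [514.9, -331.3, 83.4]
ee_rot: [[0.981, -0.194, 0.0], [-0.194, -0.981, -0.0], [0.0, -0.0, -1.0]]
ft_force: [-0.1, 0.5, 0.7]
gripper_width: 13.8
grip_force: 40.0
t: 5.4
tcp_pos: [514.4, -331.3, 196.5]
ee_rot: [[0.981, -0.195, 0.001], [-0.195, -0.981, 0.0], [0.001, -0.0, -1.0]]
ft_force: [-0.5, -0.4, -0.2]
gripper_width: 13.5
grip_force: 40.0
tcp [ 514.4 -331.3  196.5] yaw -11.24 shift [0.    0.    0.115] turn -0.0007 F [-0.5 -0.4 -0.2] w 13.5 grip 40.0 t 5.4 tilt [0.0006 0.0003]
[-0.0831245   0.05925034  0.01126203]
```

```bash
python3 -m crank '[0,0,0,-0.11, 0,0,0,-0.108, 0.002,-0.028,0,0, 0.002,-0.028,0,0, 0.002,-0.028,0.01,0, 0.002,-0.028,0.015,0, 0.002,-0.028,0.015,0, 0.002,-0.028,0.015,0, 0.002,-0.028,0.01,0, 0.002,-0.027,0.007,0, 0,0,0,0, 0,0,0,0]'
python3 - <<'E'
from h import *
rel(526.7,-108.5,124,1.25)
out=[]
for n,c in(('scene',(305,200)),('top',(180,182))):
    p,d=arm.camera(n);np.save(f'pics/{n}_d3.npy',d);np.save(f'pics/{n}_p3.npy',p)
    k=p[c[1]-60:c[1]+60,c[0]-80:c[0]+80,::-1];out.append(cv2.resize(k,(400,300),interpolation=2))
cv2.imwrite('pics/crop3.png',np.hstack(out))
E
```

```text
t: 6.6
tcp_pos: [525.1, -107.8, 123.1]
ee_rot: [[1.0, 0.023, -0.003], [0.023, -1.0, -0.0], [-0.003, 0.0, -1.0]]
ft_force: [0.4, -0.0, -1.8]
gripper_width: 13.7
grip_force: 40.0
tcp [ 525.1 -107.8  123.1] yaw 1.34 shift [ 0.0016  0.0008 -0.0009] turn 0.0016 F [ 0.4 -0.  -1.8] w 13.7 grip 40.0 t 6.6 tilt [-0.003  -0.0003]
```

View pics/crop3.png

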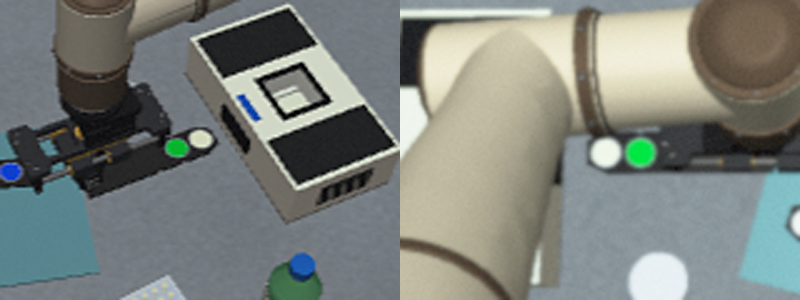

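Scene crop: the held blade points at the black slot frame, with the clear filter at crop (201,138). The top view sees only the filters; the arm hides the base. Next I measure slider against base within each camera.

```bash
cat > m.py <<'E'
from h import *
def blob(n,p,m,z):
    k,l,s,ce=cv2.connectedComponentsWithStats(m.astype(np.uint8));r=[]
    for j in range(1,k):
        if s[j,4]>=20: r.append((s[j,4],ce[j],plane(n,ce[j],z)[0]))
    return sorted(r,key=lambda a:-a[0])
def win(c,w=60):
    v,u=np.mgrid[:384,:512];return (abs(u-c[0])<w)&(abs(v-c[1])<w)
def hsv(p): return [a.astype(int) for a in cv2.split(cv2.cvtColor(p,cv2.COLOR_RGB2HSV))]
E
python3 - <<'E'
from m import *
for n,c in(("scene",(342,180)),("top",(127,181))):
    p=np.load(f"pics/{n}_p.npy");d=np.load(f"pics/{n}_d.npy");P=cloud(n,d);H,S,V=hsv(p)
    print(n);pads=[]
    for a in blob(n,p,win(c,75)&(V<70)&(P[...,2]>75)&(P[...,2]<95),85.5)[:5]: print(' dark top',a[0],np.round(a[1],1),np.round(a[2],1)); pads.append(a)
    a,b=sorted(pads[:2],key=lambda a:a[2][0]); v=(b[2]-a[2])[:2]; m=(a[2]+b[2])[:2]/2
    yaw=np.arctan2(v[1],v[0]);print(' centre',m,'yaw',np.degrees(yaw),'dist',np.hypot(*v)); 
    for a in blob(n,p,win(c,75)&(H>105)&(H<125)&(S>180),85.5)[:3]: print(' blue',a[0],a[1],np.round(a[2],1))
    for a in blob(n,p,win(c,60)&(V>150)&(S<60)&(P[...,2]>80)&(P[...,2]<92),85)[:4]: print(' light top',a[0],np.round(a[2],1))
    if n=="scene":
        m=win((318,191),20)&(V<60)&(P[...,2]<72)&(P[...,2]>20);k,l,s,ce=cv2.connectedComponentsWithStats(m.astype(np.uint8))
        for j in range(1,k):
            if s[j,4]>20:
                q=P[l==j];print(' frame',s[j,4],ce[j],np.round(np.nanmean(q,0),1),np.round(np.nanpercentile(q,[3,97],axis=0),1))
    p=np.load(f"pics/{n}_p3.npy");P=cloud(n,np.load(f"pics/{n}_d3.npy"));H,S,V=hsv(p)
    c3=dict(scene=(280,200),top=(190,181))[n]
    g=blob(n,p,win(c3,45)&(H>50)&(H<80)&(S>150)&(V>100),48.5);w=blob(n,p,win(c3,45)&(S<60)&(V>150)&(P[...,2]<70)&(P[...,2]>35),48.5)
    for a in g[:2]: print(' green',a[0],a[1],np.round(a[2],1),'depth z',P[int(a[1][1]),int(a[1][0])])
    for a in w[:3]: print(' clear',a[0],a[1],np.round(a[2],1),'depth z',P[int(a[1][1]),int(a[1][0])])
E
```

```text
scene
 dark top 814 [357.  197.2] [614.7 191.5  85.5]
 dark top 663 [327.1 156.7] [425.  186.6  85.5]
 dark top 145 [341.4 175.7] [517.5 189.8  85.5]
 centre [519.8825191 189.0861671] yaw 1.4755598927221085 dist 189.78981320552316
 blue 81 [345.41975309 246.27160494] [758.   64.8  85.5]
 blue 24 [324.29166667 182.79166667] [521.8 122.5  85.5]
 light top 959 [528.4 185.2  85. ]
 light top 83 [529.8 181.2  85. ]
 frame 88 [318.75 191.25] [523.7 106.   50.1] [[490.8 102.9  36.7]
 [554.7 109.8  62.8]]
 green 45 [295.26666667 198.73333333] [520.1  20.2  48.5] depth z [517.79433737  20.17860536  49.74799637]
 clear 52 [304.80769231 195.05769231] [518.9  56.3  48.5] depth z [517.82854892  53.7422034   48.87159941]
top
 dark top 1619 [123.1 216.6] [425.2 189.8  85.5]
 dark top 1451 [127.6 142.6] [614.2 194.   85.5]
 dark top 152 [123.3 176.5] [525.7 197.6  85.5]
 centre [519.69475608 191.92129576] yaw 1.2665482249731397 dist 189.05737689000523
 blue 31 [152.51612903 178.74193548] [521.3 123.8  85.5]
 light top 2655 [514.1 189.6  85. ]
 light top 463 [517.  189.9  85. ]
 green 91 [195.76923077 182.54945055] [520.9  21.6  48.5] depth z [522.70802922  24.01484548  46.31421071]
 clear 113 [181.86725664 182.77876106] [519.6  57.7  48.5] depth z [521.62560425  60.12037554  48.39616436]
```

```bash
python3 -m crank '[0.0035,-0.01,0,0, 0,-0.01,0,0, 0,0,0,0, 0,0,0,0]'
cat > look.py <<'E'
from m import *
rel(0,0,123.5,1.37)
C=np.array([519.8,190.5]);y=np.radians(1.37)
for n,c3 in(("scene",(290,195)),("top",(180,181))):
    p,d=arm.camera(n);P=cloud(n,d);H,S,V=hsv(p)
    g=blob(n,p,win(c3,45)&(H>50)&(H<80)&(S>150)&(V>100),48.5);w=blob(n,p,win(c3,45)&(S<60)&(V>150)&(P[...,2]<70)&(P[...,2]>35),48.5)
    for t,a in [('green',g[:1]),('clear',w[:2])]:
        for a in a: q=a[2][:2]-C; print(n,t,a[0],np.round(a[2],1),'lateral in base',round(q[0]*np.cos(y)+q[1]*np.sin(y),2),'y',round(q[1]*np.cos(y)-q[0]*np.sin(y)+80,1),'z',P[int(a[1][1]),int(a[1][0]),2])
o=[arm.observe()]; T=o[0]['tcp_pos'][:2]-C
print('tcp lateral',T[0]*np.cos(y)+T[1]*np.sin(y),'y',T[1]*np.cos(y)-T[0]*np.sin(y)+80)
E
python3 look.py
```

```text
t: 7.1
tcp_pos: [528.8, -87.8, 124.4]
ee_rot: [[1.0, 0.023, 0.0], [0.023, -1.0, 0.0], [0.0, -0.0, -1.0]]
ft_force: [-0.3, 0.1, -0.9]
gripper_width: 13.6
grip_force: 40.0
tcp [528.8 -87.8 124.4] yaw 1.3 shift [-0.5267 -0.0998  0.0008] turn -0.0012 F [-0.3  0.1 -0.9] w 13.6 grip 40.0 t 7.1 tilt [0.0001 0.    ]
scene green 42 [523.3  40.4  48.5] lateral in base -0.07 y -70.1 z 46.17437448388182
scene clear 52 [522.3  77.4  48.5] lateral in base -0.21 y -33.1 z 48.526115159763776
top green 92 [524.8  42.1  48.5] lateral in base 1.47 y -68.4 z 49.79645609337865
top clear 110 [523.   77.9  48.5] lateral in base 0.5 y -32.6 z 48.69149865321833
tcp lateral 2.354048216306926 y -198.71030968498673
```

```bash
python3 -m crank '[-0.0003,-0.004,0.0005,0, 0,-0.004,0,0, 0,-0.004,0,0, 0,-0.003,0,0, 0,0,0,0]'
python3 -m crank '[0,-0.003,0,0, 0,-0.003,0,0, 0,-0.003,0,0, 0,-0.003,0,0,0,0,0,0]'
python3 look.py
```

```text
t: 7.7
tcp_pos: [528.3, -72.6, 123.8]
ee_rot: [[1.0, 0.023, 0.0], [0.023, -1.0, 0.0], [0.0, -0.0, -1.0]]
ft_force: [0.3, -0.0, -0.0]
gripper_width: 13.4
grip_force: 40.0
t: 8.2
tcp_pos: [527.9, -60.7, 123.8]
ee_rot: [[1.0, 0.023, -0.0], [0.023, -1.0, -0.0], [-0.0, 0.0, -1.0]]
ft_force: [-0.3, 0.3, -0.7]
gripper_width: 13.8
grip_force: 40.0
tcp [527.9 -60.7 123.8] yaw 1.3 shift [-5.264e-01 -7.270e-02  3.000e-04] turn -0.0012 F [-0.3  0.3 -0.7] w 13.8 grip 40.0 t 8.2 tilt [-0.0001 -0.    ]
scene green 43 [522.6  67.9  48.5] lateral in base -0.09 y -42.7 z 40.90896350437424
scene clear 28 [521.7  98.1  48.5] lateral in base -0.34 y -12.5 z 47.62701526867204
top green 91 [523.2  68.9  48.5] lateral in base 0.51 y -41.6 z 48.55137201912976
top clear 69 [522.3  99.8  48.5] lateral in base 0.33 y -10.7 z 49.5010546525109
tcp lateral 2.1294008446439454 y -171.60945980936899
```

```bash
python3 -m crank '[0,-0.004,0,0, 0,-0.004,0,0, 0,-0.004,0,0,0,0,0,0]'
python3 -m crank '[0,-0.004,0,0, 0,-0.004,0,0, 0,-0.004,0,0,0,0,0,0]'
python3 -m crank '[0,-0.004,0,0, 0,-0.004,0,0, 0,-0.004,0,0,0,0,0,0]'
```

```text
t: 8.7
tcp_pos: [527.6, -48.5, 123.6]
ee_rot: [[1.0, 0.023, -0.0], [0.023, -1.0, 0.0], [-0.0, -0.0, -1.0]]
ft_force: [-0.8, 0.6, 0.2]
gripper_width: 13.6
grip_force: 40.0
t: 9.1
tcp_pos: [527.3, -36.5, 123.7]
ee_rot: [[1.0, 0.023, -0.0], [0.023, -1.0, 0.0], [-0.0, -0.0, -1.0]]
ft_force: [-0.8, 1.0, -1.4]
gripper_width: 13.7
grip_force: 40.0
t: 9.5
tcp_pos: [527.2, -24.5, 123.8]
ee_rot: [[1.0, 0.023, 0.0], [0.023, -1.0, 0.0], [0.0, -0.0, -1.0]]
ft_force: [-1.5, 0.2, -1.8]
gripper_width: 13.8
grip_force: 40.0
```

```bash
python3 -m crank '[0,-0.004,0,0, 0,-0.004,0,0, 0,-0.004,0,0,0,0,0,0]' | sed -n '1,2p;6,7p;9p'
python3 -m crank '[0,-0.004,0,0, 0,-0.004,0,0, 0,-0.004,0,0,0,0,0,0]'| sed -n '1,7p'
python3 -m crank '[0,-0.002,0,0, 0,-0.002,0,0, 0,0,0,0]'| sed -n '1,7p'
python3 -m crank '[0,-0.002,0,0, 0,-0.002,0,0, 0,0,0,0]'| sed -n '1,7p'
```

```text
t: 9.9
tcp_pos: [526.1, -14.0, 123.6]
grip_force: 40.1
t: 10.3
tcp_pos: [525.7, -1.6, 123.5]
ee_rot: [[1.0, 0.023, -0.003], [0.023, -1.0, -0.001], [-0.003, 0.001, -1.0]]
ft_force: [-2.4, -4.1, -0.8]
gripper_width: 13.6
grip_force: 40.1
t: 10.6
tcp_pos: [525.7, 2.5, 123.5]
ee_rot: [[1.0, 0.023, -0.002], [0.023, -1.0, -0.001], [-0.002, 0.001, -1.0]]
ft_force: [-2.8, -3.7, -0.4]
gripper_width: 14.0
grip_force: 40.1
t: 10.9
tcp_pos: [525.7, 6.6, 123.4]
ee_rot: [[1.0, 0.022, -0.002], [0.022, -1.0, -0.001], [-0.002, 0.001, -1.0]]
ft_force: [-3.3, -3.7, -1.7]
gripper_width: 14.1
grip_force: 40.1
```

```bash
f(){ grep -E "^(tcp_pos|ft_force)"|paste -sd' '; }
python3 -m crank '[0,-0.002,0,0, 0,0,0,0]'|f
python3 -m crank '[0,-0.002,0,0, 0,0,0,0]'|f
python3 -m crank '[0,-0.002,0,0, 0,0,0,0]'|f
python3 -m crank '[0,-0.002,0,0, 0,0,0,0]'|f
python3 -m crank '[0,-0.002,0,0, 0,0,0,0]'|f
python3 -m crank '[0,-0.002,0,0, 0,0,0,0]'|f
```

```text
tcp_pos: [525.7, 8.7, 123.5] ft_force: [-3.5, -4.4, -1.2]
tcp_pos: [525.7, 10.8, 123.5] ft_force: [-3.4, -3.4, -1.1]
tcp_pos: [525.9, 13.1, 123.5] ft_force: [-3.9, -0.8, -1.5]
tcp_pos: [526.0, 15.2, 123.5] ft_force: [-4.1, -0.5, -2.7]
tcp_pos: [526.6, 18.0, 123.7] ft_force: [-4.2, 4.6, -1.9]
tcp_pos: [526.1, 19.1, 123.8] ft_force: [-4.7, -0.2, -1.6]
```

That is the first click: the pull-in shows at TCP y ≈ 18-19, so the second should come near 54.5-55. Pushing on gently out of the notch.

```bash
f(){ grep -E "^(tcp_pos|ft_force)"|paste -sd' '; }
python3 -m crank '[-0.0005,-0.002,0,0, 0,0,0,0]'|f
python3 -m crank '[0,-0.002,0,0, 0,0,0,0]'|f
python3 -m crank '[0,-0.002,0,0, 0,0,0,0]'|f
python3 -m crank '[0,-0.002,0,0, 0,0,0,0]'|f
```

```text
tcp_pos: [525.2, 20.1, 123.7] ft_force: [-3.9, -3.5, -2.6]
tcp_pos: [524.7, 21.2, 123.7] ft_force: [-4.3, -8.3, 0.2]
tcp_pos: [524.9, 23.6, 123.6] ft_force: [-4.3, -4.1, -1.4]
tcp_pos: [525.0, 26.1, 123.7] ft_force: [-4.3, -1.9, 0.2]
```

```bash
f(){ grep -E "^(tcp_pos|ft_force)"|paste -sd' '; }
python3 -m crank '[0,-0.002,0,0, 0,-0.002,0,0, 0,0,0,0]'|f
python3 -m crank '[0,-0.002,0,0, 0,-0.002,0,0, 0,0,0,0]'|f
python3 -m crank '[0,-0.002,0,0, 0,-0.002,0,0, 0,0,0,0]'|f
```

```text
tcp_pos: [524.9, 30.3, 123.6] ft_force: [-4.6, -1.9, -1.6]
tcp_pos: [524.8, 34.5, 123.6] ft_force: [-5.2, -1.5, -2.4]
tcp_pos: [524.6, 38.4, 123.5] ft_force: [-4.8, -2.0, -1.3]
```

```bash
f(){ grep -E "^(tcp_pos|ft_force)"|paste -sd' '; }
python3 -m crank '[0,-0.002,0,0, 0,-0.002,0,0, 0,0,0,0]'|f
python3 -m crank '[0,-0.002,0,0, 0,-0.002,0,0, 0,0,0,0]'|f
python3 -m crank '[0,-0.002,0,0, 0,-0.002,0,0, 0,0,0,0]'|f
python3 -m crank '[0,-0.0015,0,0, 0,0,0,0]'|f
python3 -m crank '[0,-0.0015,0,0, 0,0,0,0]'|f
```

```text
tcp_pos: [524.5, 42.5, 123.5] ft_force: [-4.2, -1.3, -0.8]
tcp_pos: [524.3, 46.4, 123.5] ft_force: [-5.1, -2.0, -1.2]
tcp_pos: [524.2, 50.5, 123.5] ft_force: [-5.7, -0.3, -2.4]
tcp_pos: [524.6, 52.8, 123.5] ft_force: [-5.5, 2.8, -2.0]
tcp_pos: [525.0, 54.7, 123.8] ft_force: [-4.8, 1.5, -1.3]
```

```bash
f(){ grep -E "^(tcp_pos|ft_force|t:)"|paste -sd' '; }
python3 -m crank '[0,-0.0008,0,0, 0,0,0,0, 0,0,0,0]'|f
python3 - <<'E'
from h import *
rel(0,0,0,1.3)
p,d=arm.camera("scene");cv2.imwrite("pics/in.png",cv2.resize(p[120:240,250:410,::-1],(800,600),interpolation=2))
E
```

```text
t: 15.4 tcp_pos: [524.7, 55.0, 123.7] ft_force: [-5.1, -0.5, -0.8]
tcp [524.7  55.  123.7] yaw 1.26 shift [-0.5257  0.0435  0.1239] turn -0.0006 F [-5.1 -0.5 -0.8] w 13.9 grip 40.1 t 15.4 tilt [-0.0003  0.0004]
```

View pics/in.png

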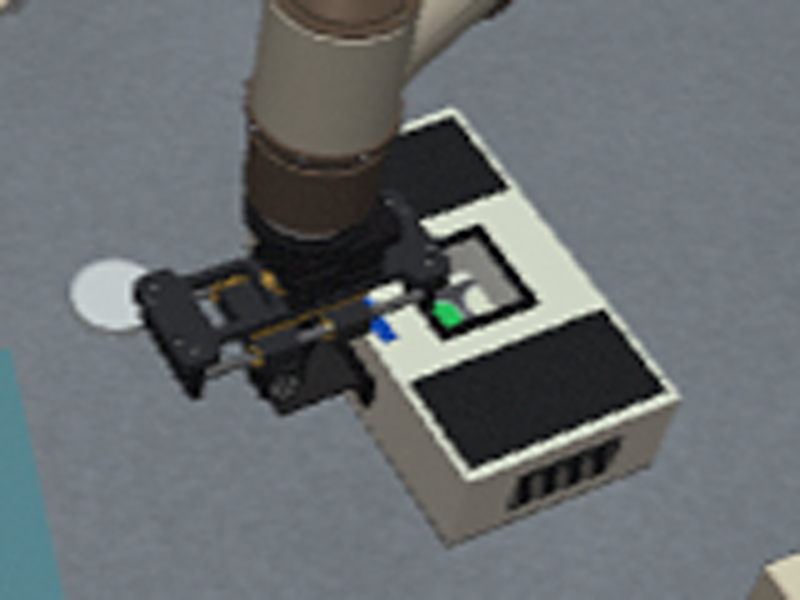

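Green shows through the window (crop 447,313) and the force is about zero: the slider sits in the second notch. Releasing part-way and rising.

```bash
python3 -m crank '[0,0,0,0, 0,0,0,0, 0,0,0,0, 0,0,0,0, 0,0,0,0]' -0.25
python3 -m crank '[0,0,-0.005,0, 0,0,-0.015,0, 0,0,-0.03,0, 0,0,-0.03,0, 0,0,-0.03,0, 0,-0,-0.02,0, 0,0.03,0,0, 0,0.045,0,0, 0,0.045,0,0, 0,0.045,0,0, 0,0.045,0,0, 0,0.03,0,0]'
python3 -m crank '[0,0.03,0,0, 0,0.03,0,0, -0.04,0,0,0, -0.04,0,0,0, -0.03,0,0,0, 0,0,0,0]'
python3 - <<'E'
from m import *
rel(0,0,0,1.3)
p,d=arm.camera("scene");cv2.imwrite("pics/fin.png",cv2.resize(p[120:300,180:420,::-1],(800,600),interpolation=2))
H,S,V=hsv(p)
for a in blob("scene",p,win((341,176),35)&(H>45)&(H<85)&(S>110)&(V>80),48.5):print(a)
C=np.array([519.8,190.5]);print([ (r['p'],plane("scene",[0,0],0)[0]*0+cam("scene")[3]@np.array(r['centre'])+cam("scene")[4]) for r in arm.pinpoint("scene","green_slider_grip")[:2]])
E
```

```text
t: 15.95
tcp_pos: [525.5, 54.9, 124.1]
ee_rot: [[1.0, 0.022, 0.002], [0.022, -1.0, 0.001], [0.002, -0.001, -1.0]]
ft_force: [-0.2, 0.4, 0.2]
gripper_width: 32.1
grip_force: 0.0
t: 17.15
tcp_pos: [529.9, -187.8, 254.2]
ee_rot: [[1.0, 0.02, 0.001], [0.02, -1.0, -0.0], [0.001, 0.0, -1.0]]
ft_force: [0.9, 0.3, 0.2]
gripper_width: 32.5
grip_force: 0.0
t: 17.75
tcp_pos: [418.0, -247.6, 254.2]
ee_rot: [[1.0, 0.02, -0.001], [0.02, -1.0, 0.001], [-0.001, -0.001, -1.0]]
ft_force: [0.0, 0.5, 0.2]
gripper_width: 32.8
grip_force: 0.0
tcp [ 418.  -247.6  254.2] yaw 1.16 shift [-0.4127 -0.2558  0.2548] turn -0.0025 F [0.  0.5 0.2] w 32.8 grip 0.0 t 17.8 tilt [-0.0008  0.0008]
(np.int32(22), array([338.68181818, 182.40909091]), array([515.98613558, 187.39756329,  48.5       ]))
[(0.63, array([521.21129698,  52.86386083,  63.80226369])), (0.57, array([ 115.72724959, -298.30912458,   23.7652604 ]))]
```

View pics/fin.png

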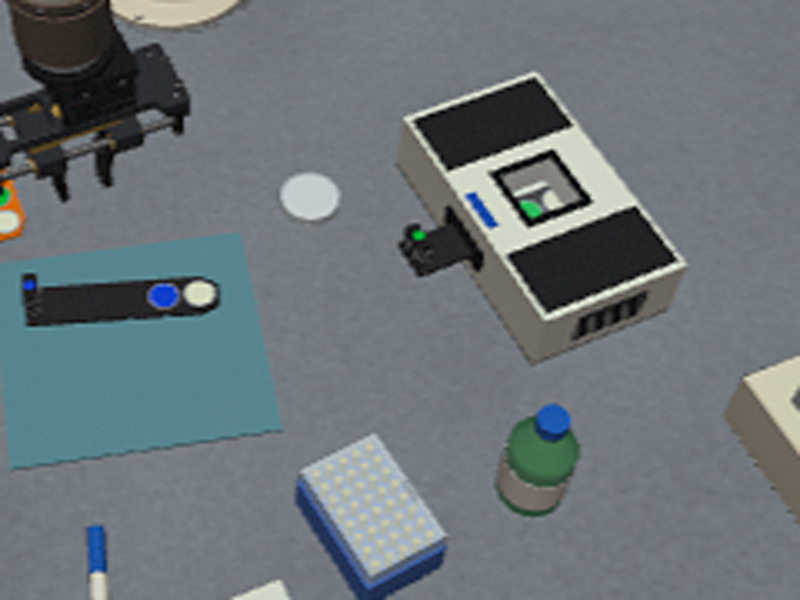

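The slider stands in the slot with its grip upright at crop (420,240). The green filter is under the window at (530,210), and its measured y of 187 against the window's 190 is within 12 mm. The other things lie as before.

```bash
python3 -c "
from cell import arm
print(arm.close_job())"
```

```text
the job is handed in; nothing more can be done
None
```

The green slider is in the slot, caught at the second click with the green filter under the window and the gripper let go; handed in at about 18 s.

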